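Reload the bench tape dispenser

TASK

Reload the tape dispenser: take its empty spindle by the black grip, thread it through all three coloured tape rolls standing in the rack, and bunch them up snug against the spindle's flange with a light, steady push of about 5 N (never over 15 N) kept up for a second. Lift the three rolls out of the rack together on the spindle, lower the loaded spindle gently into the dispenser's slots so that it lies fully home in both, and let go. Leave the mug, the screwdriver, the case and the black roll where they are.

Things in the scene. Friction and masses are not known exactly. Their poses are not given: they have to be found in the camera images.
- spindle: Tape spindle, 150 g, loose, lying level in the dispenser's slots at the start. Its x axis is the spindle's axis towards the nose; origin on the axis at the nose-side face of the flange. Along x in mm: journal (diameter 12) -20 to -6; flange (40) -6 to 0; aluminium barrel (26) 0 to 68; cone (26 down to 12) 68 to 84; nose journal (12) 84 to 98. Empty, it balances at about x = -9.
- spindle_grip (a point): Middle of the spindle's black square grip, on the spindle's axis, 45 mm behind the flange face; axes as the spindle's. The grip is 50 mm long along x and 18 x 18 mm, flat sides facing its y and z; hold it from above by the y sides.
- spindle_nose (a point): Tip of the spindle's nose, on its axis, 98 mm ahead of the flange face; axes as the spindle's.
- dispenser: Blue tape dispenser, fixed. Origin on the bench under the flange face of a seated spindle; x along the seated spindle towards its nose, z up. Base plate 12 mm thick from x = -25 to 103 mm, y within 55 mm; a toothed cutter along its +y edge, up to 32 mm high. Two cheeks hold the spindle (see dispenser_seat); the grip overhangs beyond the cheek at x = -13 mm, clear of the base.
- dispenser_seat (a point): Where the spindle's origin lies when seated: 62 mm above the dispenser's origin; axes as the dispenser's. Cheeks 6 mm thick stand at x = -13 and x = 91 mm from here. Each has a slot 15 mm wide, open upwards, its flat bottom 6 mm below this point (the 12 mm journals lie on it), with a mouth that flares from 8 to 20 mm above this point. Seated, the spindle has 4 mm of play either way along x.
- rack: White V-trough rack, fixed. Origin on the bench under its entry end; x level along the trough towards the end cheek, z up. The trough runs from x = 12 to 114 mm; its sides slope at 30 degrees and meet at y = 0, 18 mm above the bench: a roll of outer radius r stands with its centre at y = 0, 18 mm + 1.155 r above the bench. The rolls stand free, unevenly spaced, from x = 18 to 84 mm.
- rack_end (a point): Middle of the zone of the rack's orange end cheek, 90 mm along x from the rack's origin, on the bench; axes as the rack's. The cheek's face stops the rolls pushed along the trough; it is clamped somewhere within 6 mm either way of here (differs each time, not measured); it does not give, and the bunched rolls hardly do. Two uprights, 24 to 86 mm high, with a gap of 39 mm open upwards: the spindle's cone and nose pass.
- roll_red: Red roll of electrical tape, 19 mm wide, 64 mm outer diameter, 30 mm bore, about 55 g. Origin at its middle, x along its axis. The rolls are part-used, so their diameters and the heights of their bores differ; their order in the rack varies. Pushed, they slide along the trough.
- roll_yellow: Yellow roll of electrical tape, 19 mm wide, 61 mm outer diameter, 30 mm bore, about 49 g. Origin at its middle, x along its axis.
- roll_green: Green roll of electrical tape, 19 mm wide, 58 mm outer diameter, 30 mm bore, about 44 g. Origin at its middle, x along its axis.
- mug: Clear glass mug, 76 mm across, 85 mm high, standing; origin under its middle. Bystander.
- driver: Screwdriver with a red handle, 150 mm long, lying along its x axis. Bystander.
- case: Yellow-green flat case, 80 x 110 x 30 mm; origin under its middle. Bystander.
- roll_black: Black roll of tape lying flat, 66 mm across, 19 mm high; origin under its middle. Bystander, not to be loaded.

How it is judged:
By the outcome, as a careful person would: the job done as asked, in the order asked, and still so for the second after the job is handed in, with the robot touching nothing.
It also fails if it takes over 72 s, if anything falls off the work surface, if the arm or the gripper's body presses on something with over 40 N, if the wrist force passes 120 N, or if a joint passes its speed limit or range.

ROBOT

A 6-joint arm with a two-finger parallel gripper is mounted at the origin on the work surface. World frame = base frame: x ahead of the robot, y to its left, z up, the work surface at z = 0. Lengths are in m, angles in degrees, forces in N, time in s.
With the tool pointing down it reaches from about 0.275 to 0.85 m from the base axis. Payload 5.2 kg.
Tool frame: the origin (TCP) lies midway between the tips of the shut fingers; the grasp point (between the pads) lies 19 mm behind it (r.tcp_to_grasp is the distance from the TCP to the grasp point, in m); z points along the fingers, y is the line along which they close (so a half turn about z gives the same grasp; the last joint's range is limited). The gripper opens to 85 mm and grips with 20 to 120 N. Pads are 22 mm wide; open, the fingers measure 114 mm over their backs; the gripper's body (76 mm by 85 mm) begins 54 mm behind the grasp point. The pads swing forward as they close: fully open they stand 13 mm farther back than shut.
Start: joints at [-75.447, 14.817, 87.949, -0, 77.235, -11.62], TCP at [0.243, -0.494, 0.231] pointing down, gripper open.
Joint ranges: [-179.93, 179.93], [-52.35, 119.4], [10.71, 147.94], [-69.91, 249.91], [12.55, 155.21], [-178.61, 178.61]. Speed limits (degrees/s): [147.25, 147.25, 180, 180, 180, 180].

INTERFACE

Orientations are given as a 3x3 rotation matrix whose columns are the frame's x, y, z axes.
In Python, from plant import readout, eyes, close_job, r gives the robot as it stands.
- The arm moves only by the shell command python3 -m crank 'ROWS' [FORCE]. ROWS is JSON, a list of rows, each an object with "twist": the turn, a rotation vector about the tool's x, y, z in units of 5 degrees (1.0 is 5 degrees), a list of three; "travel": the shift along the tool's x, y, z in units of 40 mm (1.0 is 40 mm), a list of three; "gripper": the closure in counts, from 0 (fully open) to 255 (shut). In form: [{"twist": [rx, ry, rz], "travel": [dx, dy, dz], "gripper": gripper}, ...]. A call has 1 to 5 rows; each row shifts and turns the commanded pose from where the row before left it, along the tool's axes as they then stand; what a row does not reach is not made up. A row lasts 1/10 s, in which the tool goes at most 50 mm and 8.59 degrees, less where a joint would pass 70% of its speed; a pose out of reach is approached as far as the arm can. A call is refused whole if a number of a shift passes 1 or a number of a turn 1, either way. A call with a gripper value outside its range is refused whole. The fingers move at their own pace and stop on an object; FORCE is the grip in N (left out, the last holds). Time passes only in rows, so rows that do not move let the fingers close. It gives the time, the measured TCP pose, the force, the opening and the grip force at its end, in the units of the state.
- readout.get_state(): the state, without advancing time (a new reading comes with each control period).
- eyes.grab_frame(name): name is "scene" or "top" or "wrist"; returns (picture, depth): 480x640x3 uint8, red, green, blue; 480x640 float32, m along the optical axis (not along the pixel's ray), 0 where there is no reading.
- eyes.calibration(name): a dict with "fovy" (degrees; the focal length in pixels is half the picture's height over the tangent of half this angle, whatever the lens; pixels are square), "cx", "cy" (the principal point, pixels), "R" (3x3) and "t" (3): a world point X has camera coordinates R X + t. Camera axes: x right, y down, z forward; pixel columns grow to the right and rows downward; lengths in m; the calibration is good to about 2 mm. A picture is of the moment at which its call begins: read the wrist's pose just before it. calibration takes no time and is no camera call; for the wrist camera it gives the pose at the moment of the call.
- close_job(): hands the job in; it is judged then, once.
The state is a dict: "t": time; "qpos": joint angles; "qd": joint speeds; "effort": joint torques, N m; "ee_pos": TCP position; "eef_rot": TCP orientation; "ft_force": force on the tool from outside, world axes, zero at the start; "moment": the same for the moment, N m; "opening": finger opening in m; "grasp_force": force on a finger pad.
Only numpy, scipy, OpenCV 4.12 (cv2) and the standard library are available. Lean on these libraries where they do the work, as an engineer would, in place of code of your own. Each camera call takes 0.05 s, during which the arm holds its last target. There are 200 camera calls.

## Working session

There is one attempt and no reset: what is moved stays moved. The work goes in short steps, Python scripts to look and compute and a shell command to move; the robot and the scene stay as the last step left them, time stands still between calls to the robot, and variables do not carry over. Pictures are saved under pics/ and viewed, at most 10 in all, crops included, and the job is handed in when it is done.

```bash
ls; mkdir -p pics
cat > h.py <<'E'
import numpy as np,cv2
from plant import readout,eyes,r
def cam(n):
    c=eyes.calibration(n); c['f']=240/np.tan(np.radians(c['fovy'])/2); c['R']=np.array(c['R']);c['t']=np.array(c['t']); return c
def pts(c,u,v,d):
    X=np.stack([(u-c['cx'])/c['f']*d,(v-c['cy'])/c['f']*d,d],-1)
    return (X-c['t'])@c['R']
def proj(c,X):
    p=c['R']@np.array(X)+c['t']; return c['f']*p[0]/p[2]+c['cx'],c['f']*p[1]/p[2]+c['cy']
def onplane(c,u,v,z):
    d=np.array([(u-c['cx'])/c['f'],(v-c['cy'])/c['f'],1])@c['R']; o=-c['R'].T@c['t']
    return o+d*(z-o[2])/d[2]
E
python3 - <<'E'
from h import *
for n in('scene','top'):
    c=cam(n); im,d=eyes.grab_frame(n); np.savez(f'pics/{n}.npz',im=im,d=d)
    cv2.imwrite(f'pics/{n}1.png',im[...,::-1]); print(n,-c['R'].T@c['t'],c['f'],c['R'].round(3).tolist(),c['cx'],c['cy'])
s=readout.get_state();print({k:np.round(v,3).tolist() for k,v in s.items()},r.tcp_to_grasp)
E
```

```text
pics
scene [1.34034096 0.24270829 0.52879649] 452.1785736419867 [[-0.326, 0.945, -0.0], [0.474, 0.163, -0.865], [-0.818, -0.283, -0.501]] 316.62842252325237 232.55559546593977
top [ 0.47733859 -0.01265941  0.93244549] 600.2466581131341 [[0.01, -1.0, -0.004], [-0.985, -0.009, -0.173], [0.173, 0.006, -0.985]] 320.0308096051087 234.1686323684376
{'t': 0.1, 'qpos': [-75.448, 14.855, 88.004, -0.001, 77.235, -11.62], 'qd': [0.027, -0.086, -0.155, -0.066, -0.053, 0.021], 'effort': [0.001, -44.697, -29.124, -0.0, 0.006, -0.0], 'ee_pos': [0.242, -0.493, 0.231], 'eef_rot': [[0.897, 0.441, -0.0], [0.441, -0.897, 0.002], [0.0, -0.002, -1.0]], 'ft_force': [0.186, 0.377, -0.204], 'moment': [-0.061, -0.045, 0.008], 'grasp_force': 0.0, 'opening': 0.086} 0.0187
```

View pics/top1.png

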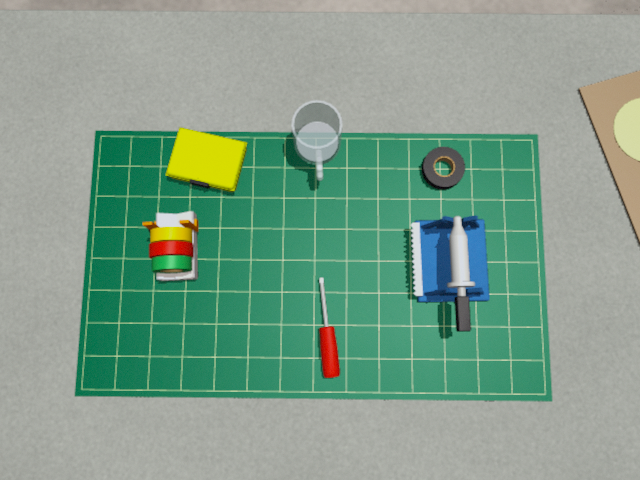

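View pics/scene1.png

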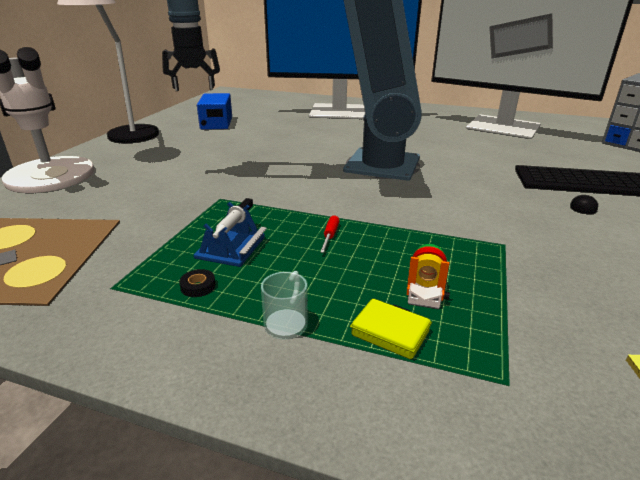

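The top view shows the spindle in the blue dispenser at about (460,260), with its black grip at (463,315) and its nose at (457,218). The rack is at (175,250): green is at the entry (172,265), then red (171,247), then yellow (171,233), with the orange cheek at (172,224). The scene view agrees, and both axes run roughly along world +x.

```bash
cat > m.py <<'E'
from h import *
z=np.load('pics/top.npz'); im,d=z['im'],z['d']; c=cam('top')
hsv=cv2.cvtColor(im,cv2.COLOR_RGB2HSV); H,S,V=[hsv[...,i].astype(int) for i in range(3)]
vv,uu=np.mgrid[:480,:640]; P=pts(c,uu,vv,d)
def rep(n,m,zlo,zhi):
    m=m&(d>0)&(P[...,2]>zlo)&(P[...,2]<zhi); Q=P[m]
    if len(Q)<5: print(n,len(Q));return Q
    q=Q[:,:2]; mu=q.mean(0); w,U=np.linalg.eigh(np.cov((q-mu).T)); a=U[:,1]*np.sign(U[0,1])
    print(n,len(Q),'mean',Q.mean(0).round(4),'z90',np.percentile(Q[:,2],[10,50,90]).round(4),'yaw',np.degrees(np.arctan2(a[1],a[0])).round(2),'ext',np.ptp((q-mu)@U,axis=0).round(4)); return Q
def box(a,b,e,f): return (uu>a)&(uu<b)&(vv>e)&(vv<f)
b=box(445,480,200,340)
rep('grip',box(450,475,290,335)&(V<75),.06,.08)
rep('barrel',b&(S<70)&(V>110),.062,.083)
B=box(140,205,205,285)
for n,h0,h1 in(('yellow',24,35),('green',45,85)): rep(n,B&(H>h0)&(H<h1)&(S>130),.07,.095)
rep('red',B&((H<6)|(H>174))&(S>130),.07,.095)
rep('orange',B&(H>8)&(H<22)&(S>130),.07,.1)
rep('white',B&(S<50)&(V>130),.015,.06)
rep('blue',box(405,495,210,305)&(H>100)&(H<125)&(S>100),.008,.016)
rep('bluecheek',box(405,495,210,305)&(H>100)&(H<125)&(S>100),.05,.09)
rep('driver',box(310,345,270,380)&((H<6)|(H>174))&(S>130),.005,.05)
rep('mat',box(230,300,200,300),-.05,.05)
E
python3 m.py
```

```text
grip 88 mean [ 0.5155 -0.2069  0.0656] z90 [0.0609 0.0662 0.0694] yaw 7.89 ext [0.0201 0.0552]
barrel 1163 mean [ 0.5957 -0.21    0.0704] z90 [0.065  0.0708 0.0747] yaw 1.39 ext [0.0363 0.1609]
yellow 426 mean [0.626  0.2113 0.0784] z90 [0.073  0.0792 0.0825] yaw -86.69 ext [0.0609 0.051 ]
green 373 mean [0.5845 0.2097 0.0761] z90 [0.0719 0.0766 0.0795] yaw -86.78 ext [0.0205 0.045 ]
red 490 mean [0.6043 0.2096 0.0808] z90 [0.0739 0.0818 0.0854] yaw -86.1 ext [0.0196 0.0569]
orange 136 mean [0.6338 0.2152 0.0801] z90 [0.072  0.082  0.0862] yaw -84.55 ext [0.0495 0.0663]
white 741 mean [0.6231 0.2131 0.0262] z90 [0.0187 0.0261 0.0319] yaw 7.46 ext [0.0638 0.1051]
blue 3039 mean [ 0.5985 -0.2109  0.0107] z90 [0.0088 0.0106 0.0126] yaw -42.6 ext [0.161  0.1638]
bluecheek 394 mean [ 0.6022 -0.2102  0.0692] z90 [0.0552 0.071  0.0811] yaw 2.0 ext [0.0595 0.1209]
driver 782 mean [ 0.4588 -0.0225  0.0216] z90 [0.0176 0.022  0.0249] yaw 6.36 ext [0.0244 0.0741]
mat 6800 mean [ 0.6153  0.0789 -0.0007] z90 [-0.0028 -0.0007  0.0014] yaw 2.28 ext [0.1094 0.1598]
```

```bash
cat >> h.py <<'E'
def go(x,y,z,yaw=None,pitch=None):
    "print travel units in present tool axes (measured), and yaw turn units"
    s=readout.get_state(); R=np.array(s['eef_rot']); p=np.array(s['ee_pos'])
    print('units',(R.T@(np.array([x,y,z])-p)/.04).round(3),'yaw',np.degrees(np.arctan2(R[1,0],R[0,0])).round(2),
      'tw',None if yaw is None else ((np.degrees(np.arctan2(R[1,0],R[0,0]))-yaw)/5).round(3))
def st():
    s=readout.get_state(); R=np.array(s['eef_rot']);print('t',round(s['t'],2),'p',np.round(s['ee_pos'],4),'yaw',np.degrees(np.arctan2(R[1,0],R[0,0])).round(2),'tilt z',R[:,2].round(4),'F',np.round(s['ft_force'],2),'M',np.round(s['moment'],3),'op',round(s['opening'],4),'g',round(s['grasp_force'],1))
E
python3 -m crank '[{"twist":[0,0,1],"travel":[0,0,0],"gripper":0},{"twist":[0,0,1],"travel":[0,0,0],"gripper":0},{"twist":[0,0,1],"travel":[0,0,0],"gripper":0},{"twist":[0,0,1],"travel":[0,0,0],"gripper":0},{"twist":[0,0,0.94],"travel":[0,0,0],"gripper":0}]' 80
python3 -c "
from h import *
st();go(.515,-.21,.22,1.5)"
```

```text
t: 0.6
ee_pos: [0.2425, -0.4933, 0.2308]
eef_rot: [[1.0, 0.022, -0.0], [0.022, -1.0, 0.001], [-0.0, -0.001, -1.0]]
ft_force: [0.5, 0.1, -0.2]
opening: 0.0855
grasp_force: 0.0
t 0.6 p [ 0.2425 -0.4933  0.2308] yaw 1.27 tilt z [-3.0e-04  1.1e-03 -1.0e+00] F [ 0.55  0.13 -0.18] M [-0.016  0.063 -0.017] op 0.0855 g 0.0
units [ 6.967 -6.93   0.276] yaw 1.27 tw -0.047
```

```bash
python3 -m crank '[{"twist":[0,0,0],"travel":[0.7,-0.69,0],"gripper":0},{"twist":[0,0,0],"travel":[0.7,-0.69,0],"gripper":0},{"twist":[0,0,0],"travel":[0.7,-0.69,0],"gripper":0},{"twist":[0,0,0],"travel":[0.7,-0.69,0],"gripper":0},{"twist":[0,0,0],"travel":[0.7,-0.69,0],"gripper":0}]' >/dev/null
python3 -m crank '[{"twist":[0,0,0],"travel":[0.7,-0.69,0],"gripper":0},{"twist":[0,0,0],"travel":[0.7,-0.69,0],"gripper":0},{"twist":[0,0,0],"travel":[0.7,-0.69,0],"gripper":0},{"twist":[0,0,0],"travel":[0.7,-0.69,0],"gripper":0},{"twist":[0,0,0],"travel":[0.6,-0.69,0.27],"gripper":0}]' >/dev/null
python3 - <<'E'
from h import *
st();c=cam('wrist'); im,d=eyes.grab_frame('wrist'); cv2.imwrite('pics/w1.png',im[...,::-1]); np.savez('pics/w1.npz',im=im,d=d,**c)
print(-c['R'].T@c['t'],c['R'].round(3).tolist(),c['f'])
E
```

```text
t 1.6 p [ 0.5132 -0.2096  0.2214] yaw 1.49 tilt z [ 0.0022 -0.0014 -1.    ] F [ 0.91 -0.78  0.22] M [-0.019  0.016 -0.057] op 0.0852 g 0.0
[ 0.59077315 -0.20653818  0.36379562] [[0.026, -1.0, 0.001], [-0.952, -0.024, 0.305], [-0.305, -0.009, -0.952]] 372.1570636029137
```

View pics/w1.png

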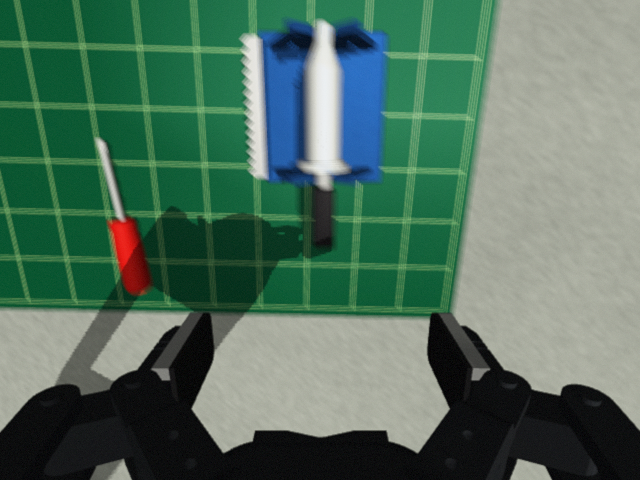

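```bash
cat > m2.py <<'E'
from h import *
import sys
im,d=eyes.grab_frame('wrist'); c=cam('wrist'); st()
hsv=cv2.cvtColor(im,cv2.COLOR_RGB2HSV); H,S,V=[hsv[...,i].astype(int) for i in range(3)]
vv,uu=np.mgrid[:480,:640]; P=pts(c,uu,vv,d)
def box(a,b,e,f): return (uu>a)&(uu<b)&(vv>e)&(vv<f)
g=box(305,345,165,255)&(V<70)&(S<110)
# pixel silhouettes: per-row mid line -> cast on axis plane z=.062
def mid(m,zp,v0,v1,wmin):
    o=[]
    for v in range(v0,v1):
        u=np.where(m[v])[0]
        if len(u)>=wmin: o.append((*onplane(c,(u.min()+u.max())/2,v,zp)[:2],(u.max()-u.min()+1)*np.linalg.norm(onplane(c,1,v,zp)-onplane(c,0,v,zp))))
    return np.array(o)
G=mid(g,.071,165,255,8); print('grip n',len(G),'x',G[:,0].min(),G[:,0].max(),'y',np.median(G[:,1]),'w',np.median(G[:,2]))
w=box(295,355,60,182)&(S<60)&(V>100)&(P[...,2]>.05)
W=mid(w,.068,60,182,10)
for a in W[::5]: print(a.round(4))
A=W[(W[:,2]<.032)&(W[:,2]>.02)]; k=np.polyfit(A[:,0],A[:,1],1); print('barrel yaw',np.degrees(np.arctan(k[0])),'y at .515',np.polyval(k,.515))
F=W[W[:,2]>.036]; print('flange x',F[:,0].min(),F[:,0].max(),F[:,1].mean() if len(F) else 0)
print('z grip',np.median(P[g&(d>0)][:,2]))
E
python3 m2.py
```

```text
t 1.7 p [ 0.5128 -0.2065  0.2188] yaw 1.73 tilt z [-0.0016  0.0032 -1.    ] F [ 0.31  0.57 -0.47] M [-0.009 -0.003  0.004] op 0.0854 g 0.0
grip n 59 x 0.490113713275653 0.5382755019470022 y -0.21592999041305297 w 0.01684967652281437
[ 0.6333 -0.212   0.0179]
[ 0.6301 -0.2121  0.0209]
[ 0.6268 -0.2123  0.0239]
[ 0.6235 -0.2128  0.0247]
[ 0.6202 -0.2129  0.0248]
[ 0.6168 -0.213   0.0249]
[ 0.6135 -0.2132  0.025 ]
[ 0.6101 -0.2133  0.0251]
[ 0.6066 -0.2131  0.0244]
[ 0.6032 -0.2133  0.0245]
[ 0.5997 -0.2134  0.0246]
[ 0.5962 -0.2136  0.0247]
[ 0.5927 -0.2137  0.0248]
[ 0.5891 -0.2139  0.0249]
[ 0.5855 -0.214   0.025 ]
[ 0.5819 -0.2142  0.0251]
[ 0.5783 -0.2143  0.0252]
[ 0.5746 -0.2141  0.0245]
[ 0.5709 -0.2142  0.0246]
[ 0.5672 -0.2144  0.0247]
[ 0.5634 -0.2146  0.0248]
[ 0.5596 -0.2147  0.0249]
[ 0.5557 -0.2133  0.0344]
[ 0.5519 -0.2139  0.0338]
[ 0.548  -0.2152  0.011 ]
barrel yaw 1.9204979721701734 y at .515 -0.21629785514783145Traceback (most recent call last):
  File "m2.py", line 20, in <module>
    F=W[W[:,2]>.036]; print('flange x',F[:,0].min(),F[:,0].max(),F[:,1].mean() if len(F) else 0)
                                       ~~~~~~~~~~^^
    return umr_minimum(a, axis, None, out, keepdims, initial, where)
ValueError: zero-size array to reduction operation minimum which has no identity
```

```bash
python3 -c "
from h import *
st();go(.508,-.2145,.044,1.9)"
```

```text
t 1.7 p [ 0.5128 -0.2065  0.2188] yaw 1.73 tilt z [-0.0016  0.0032 -1.    ] F [ 0.31  0.57 -0.47] M [-0.009 -0.003  0.004] op 0.0854 g 0.0
units [-0.119  0.211  4.369] yaw 1.73 tw -0.033
```

```bash
python3 -m crank '[{"twist":[0,0,-0.07],"travel":[-0.13,0.15,0.8],"gripper":0},{"twist":[0,0,0],"travel":[0,0,0.9],"gripper":0},{"twist":[0,0,0],"travel":[0,0,0.9],"gripper":0},{"twist":[0,0,0],"travel":[0,0,0.7],"gripper":0},{"twist":[0,0,0],"travel":[0,0,0],"gripper":0}]' 20 >/dev/null
python3 - <<'E'
from h import *
st();c=cam('wrist'); im,d=eyes.grab_frame('wrist'); cv2.imwrite('pics/w2.png',im[...,::-1]);st()
E
```

```text
t 2.2 p [ 0.503  -0.2154  0.0844] yaw 1.79 tilt z [-0.0077  0.005  -1.    ] F [-0.88  0.33  0.16] M [ 0.051  0.027 -0.045] op 0.0851 g 0.0
t 2.25 p [ 0.5046 -0.2164  0.0869] yaw 1.79 tilt z [-0.0042  0.0026 -1.    ] F [ 0.02 -0.39  1.05] M [ 0.033 -0.026  0.009] op 0.0854 g 0.0
```

View pics/w2.png

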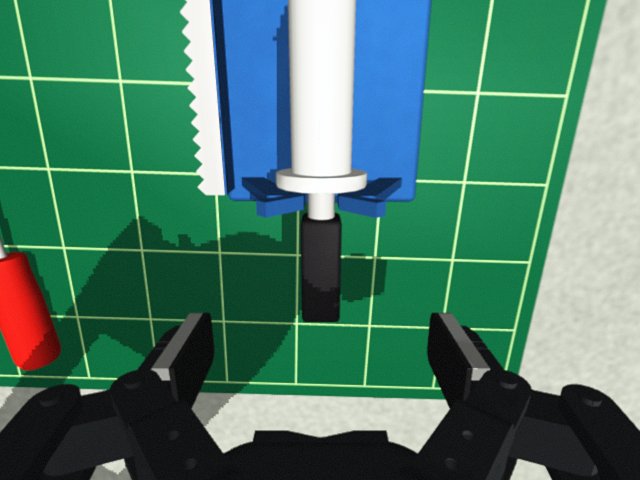

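The grip is centred between the fingers (321 against 320) and its axis is vertical in the image, so I'll go down and close lightly.

```bash
python3 -m crank '[{"twist":[0,0,0],"travel":[0.06,0,0.5],"gripper":0},{"twist":[0,0,0],"travel":[0,0,0.54],"gripper":0},{"twist":[0,0,0],"travel":[0,0,0],"gripper":0},{"twist":[0,0,0],"travel":[0,0,0],"gripper":120},{"twist":[0,0,0],"travel":[0,0,0],"gripper":220}]' 20
python3 -m crank '[{"twist":[0,0,0],"travel":[0,0,0],"gripper":230},{"twist":[0,0,0],"travel":[0,0,0],"gripper":255},{"twist":[0,0,0],"travel":[0,0,0],"gripper":255},{"twist":[0,0,0],"travel":[0,0,0],"gripper":255},{"twist":[0,0,0],"travel":[0,0,0],"gripper":255}]' 20;python3 -c "
from h import *
st()"
```

```text
t: 2.75
ee_pos: [0.5099, -0.2176, 0.0489]
eef_rot: [[0.999, 0.032, 0.003], [0.032, -0.999, -0.002], [0.003, 0.002, -1.0]]
ft_force: [-0.6, -0.1, 0.8]
opening: 0.0592
grasp_force: 0.0
t: 3.25
ee_pos: [0.5091, -0.2168, 0.0474]
eef_rot: [[0.999, 0.032, 0.001], [0.032, -0.999, -0.0], [0.001, 0.0, -1.0]]
ft_force: [-0.6, -0.2, 3.8]
opening: 0.0175
grasp_force: 24.2
t 3.25 p [ 0.5091 -0.2168  0.0474] yaw 1.83 tilt z [ 6.e-04 -4.e-04 -1.e+00] F [-0.61 -0.2   3.81] M [ 0.114 -0.032  0.007] op 0.0175 g 24.2
```

Gripped. I'll raise the grip force and lift. At the same time I'll fit the rolls' axis and the seated barrel's axis, both in the saved top view, so the camera offset cancels.

```bash
python3 -m crank '[{"twist":[0,0,0],"travel":[0,0,0],"gripper":255},{"twist":[0,0,0],"travel":[0,0,-0.1],"gripper":255},{"twist":[0,0,0],"travel":[0,0,-0.2],"gripper":255},{"twist":[0,0,0],"travel":[0,0,-0.3],"gripper":255},{"twist":[0,0,0],"travel":[0,0,-0.4],"gripper":255}]' 100
python3 -m crank '[{"twist":[0,0,0],"travel":[0,0,-0.6],"gripper":255},{"twist":[0,0,0],"travel":[0,0,-0.7],"gripper":255},{"twist":[0,0,0],"travel":[0,0,-0.7],"gripper":255},{"twist":[0,0,0],"travel":[0,0,0],"gripper":255},{"twist":[0,0,0],"travel":[0,0,0],"gripper":255}]'>/dev/null
cat > m3.py <<'E'
from scipy.optimize import least_squares
import sys,io,contextlib
with contextlib.redirect_stdout(io.StringIO()): exec(open('m.py').read())
def fit(n,m,zc,r,yaw0):
    # cylinder axis y=a+tan(b)(x-xm), height known; points from depth
    Q=P[m&(d>0)]; Q=Q[Q[:,2]>zc+.3*r]; xm=Q[:,0].mean()
    f=lambda p:np.hypot((Q[:,1]-p[0]-np.tan(p[1])*(Q[:,0]-xm))*np.cos(p[1]),Q[:,2]-zc-p[2])-r
    s=least_squares(f,[Q[:,1].mean(),np.radians(yaw0),0],loss='soft_l1',f_scale=.002)
    print(n,len(Q),'x',np.percentile(Q[:,0],[1,50,99]).round(4),'y@xm',s.x[0].round(4),'xm',xm.round(4),'yaw',np.degrees(s.x[1]).round(2),'dz',s.x[2].round(4),'rms',np.sqrt(np.mean(s.fun**2)).round(4)); return xm,s.x[0]
bm=b&(S<70)&(V>100)&(P[...,0]>.565)&(P[...,0]<.62)
fit('barrel',bm,.062,.013,2)
pp=[]
for n,mk,r_ in(('green',(H>45)&(H<85),.029),('red',(H<6)|(H>174),.032),('yellow',(H>24)&(H<35),.0305)):
    pp.append(fit(n,B&mk&(S>130),.018+1.155*r_,r_,4))
pp=np.array(pp);k=np.polyfit(pp[:,0],pp[:,1],1);print('line yaw',np.degrees(np.arctan(k[0])),'y@.60',np.polyval(k,.6))
# orange uprights: y-mid of each, white trough edges
o=B&(H>8)&(H<22)&(S>130)&(P[...,2]>.06); n,l,s_,ce=cv2.connectedComponentsWithStats(o.astype(np.uint8))
for i in range(1,n):
    if s_[i,4]>15: print('up',s_[i],P[l==i].mean(0).round(4))
E
python3 m3.py; python3 -c "
from h import *
st()"
```

```text
t: 3.75
ee_pos: [0.5083, -0.2164, 0.0873]
eef_rot: [[0.999, 0.032, -0.001], [0.032, -0.999, 0.001], [-0.001, -0.001, -1.0]]
ft_force: [0.6, -0.4, -2.1]
opening: 0.0161
grasp_force: 98.8
barrel 594 x [0.566  0.5923 0.6197] y@xm -0.212 xm 0.5925 yaw 1.77 dz -0.0015 rms 0.0013
green 499 x [0.5742 0.5846 0.5954] y@xm 0.2109 xm 0.5847 yaw 3.59 dz -0.0018 rms 0.0015
red 530 x [0.594  0.6042 0.6147] y@xm 0.2122 xm 0.6044 yaw 4.7 dz -0.002 rms 0.0012
yellow 486 x [0.6157 0.6262 0.636 ] y@xm 0.2136 xm 0.6259 yaw 1.92 dz -0.0018 rms 0.0014
line yaw 3.6958713287078497 y@.60 0.21193089823143604
up [180 220  13   7  65] [0.6392 0.184  0.091 ]
up [143 222  14   7  68] [0.6385 0.2397 0.0784]
up [151 240  34   3  37] [0.6129 0.2077 0.0954]
t 4.25 p [ 0.5089 -0.2168  0.1677] yaw 1.83 tilt z [ 0.0013 -0.001  -1.    ] F [ 0.22  0.82 -1.64] M [-0.044  0.044  0.002] op 0.0158 g 98.8
```

```bash
python3 -m crank '[{"twist":[0,0,-0.375],"travel":[0,0,0],"gripper":255},{"twist":[0,0,0],"travel":[-0.2,-0.5,0],"gripper":255},{"twist":[0,0,0],"travel":[-0.2,-0.9,0],"gripper":255},{"twist":[0,0,0],"travel":[-0.2,-0.9,0],"gripper":255},{"twist":[0,0,0],"travel":[-0.2,-0.9,0],"gripper":255}]' >/dev/null
python3 -m crank '[{"twist":[0,0,0],"travel":[-0.2,-0.9,0],"gripper":255},{"twist":[0,0,0],"travel":[-0.2,-0.9,0],"gripper":255},{"twist":[0,0,0],"travel":[-0.2,-0.9,0],"gripper":255},{"twist":[0,0,0],"travel":[-0.2,-0.9,0],"gripper":255},{"twist":[0,0,0],"travel":[-0.2,-0.9,0],"gripper":255}]' >/dev/null
python3 -m crank '[{"twist":[0,0,0],"travel":[-0.2,-0.9,0],"gripper":255},{"twist":[0,0,0],"travel":[-0.05,-0.9,0],"gripper":255},{"twist":[0,0,0],"travel":[0,-0.6,0],"gripper":255},{"twist":[0,0,0],"travel":[0,-0.4,0],"gripper":255},{"twist":[0,0,0],"travel":[0,0,0],"gripper":255}]' 
python3 -c "
from h import *
go(.40,.197,.039,3.7)"
```

```text
t: 5.75
ee_pos: [0.3983, 0.1986, 0.1655]
eef_rot: [[0.998, 0.067, -0.003], [0.067, -0.998, -0.0], [-0.003, -0.0, -1.0]]
ft_force: [-0.1, -0.5, -1.4]
opening: 0.0158
grasp_force: 98.6
units [0.048 0.044 3.162] yaw 3.86 tw 0.031
```

```bash
python3 -m crank '[{"twist":[0,0,0],"travel":[0,0,0.6],"gripper":255},{"twist":[0,0,0],"travel":[0,0,0.9],"gripper":255},{"twist":[0,0,0],"travel":[0,0,0.9],"gripper":255},{"twist":[0,0,0],"travel":[0,0,0.6],"gripper":255},{"twist":[0,0,0],"travel":[0,0,0.22],"gripper":255}]' >/dev/null
python3 -m crank '[{"twist":[0,0,0],"travel":[0,0,0],"gripper":255},{"twist":[0,0,0],"travel":[0,0,0],"gripper":255},{"twist":[0,0,0],"travel":[0,0,0],"gripper":255}]' >/dev/null
cat > m4.py <<'E'
from h import *
st()
for n in('top','scene'):
    im,d=eyes.grab_frame(n); np.savez(f'pics/{n}.npz',im=im,d=d)
    if n=='top': cv2.imwrite('pics/top2.png',cv2.resize(im[150:330,80:320,::-1],(800,600)))
    else: cv2.imwrite('pics/scene2.png',cv2.resize(im[150:330,360:600,::-1],(800,600)))
st()
E
python3 m4.py
sed -i 's/^bm=.*/bm=box(120,240,270,400)\&(S<70)\&(V>100)\&(P[...,0]>.46)\&(P[...,0]<.515)/; s/^fit(.barrel.*/q,qy=fit("barrel",bm,.0533,.013,4)/' m3.py; python3 m3.py
```

```text
t 6.55 p [0.4011 0.1973 0.0393] yaw 3.69 tilt z [ 2.6e-03  5.0e-04 -1.0e+00] F [-0.59 -0.57 -1.59] M [-0.068  0.064 -0.007] op 0.0162 g 98.6
t 6.65 p [0.4008 0.1974 0.0392] yaw 3.7 tilt z [ 2.4e-03  5.0e-04 -1.0e+00] F [ 0.92 -0.7  -2.31] M [-0.055  0.034  0.029] op 0.0161 g 98.6
barrel 637 x [0.4604 0.4872 0.5141] y@xm 0.2037 xm 0.4875 yaw 3.7 dz -0.001 rms 0.0013
green 505 x [0.574  0.5845 0.5952] y@xm 0.2109 xm 0.5845 yaw 3.78 dz -0.0018 rms 0.0016
red 527 x [0.5942 0.6042 0.6145] y@xm 0.2123 xm 0.6044 yaw 4.61 dz -0.002 rms 0.0014
yellow 491 x [0.6162 0.6262 0.6362] y@xm 0.2137 xm 0.6261 yaw 4.79 dz -0.0018 rms 0.0014
line yaw 3.968653085804804 y@.60 0.21195097607866284
up [180 220  14   7  62] [0.6417 0.1868 0.0774]
up [143 222  14   7  70] [0.6362 0.2362 0.0905]
up [151 240  36   3  39] [0.6168 0.211  0.0717]
```

View pics/top2.png

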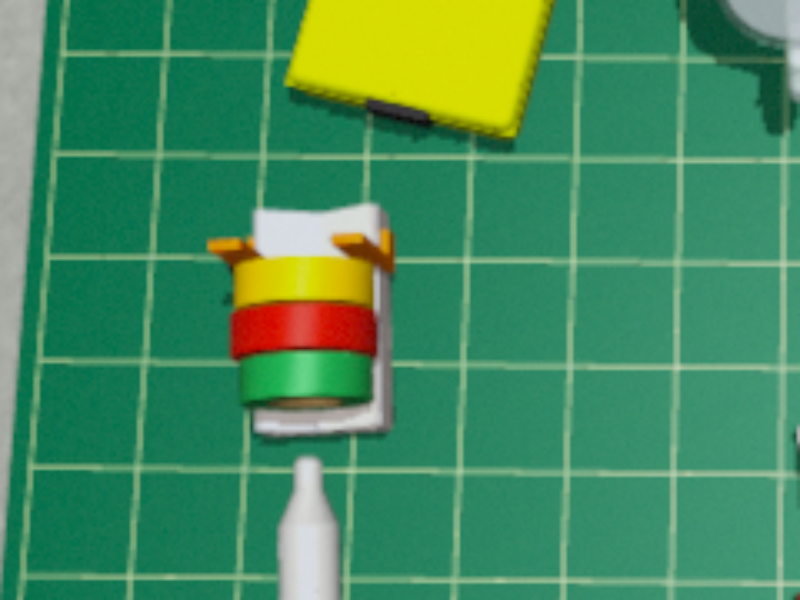

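View pics/scene2.png

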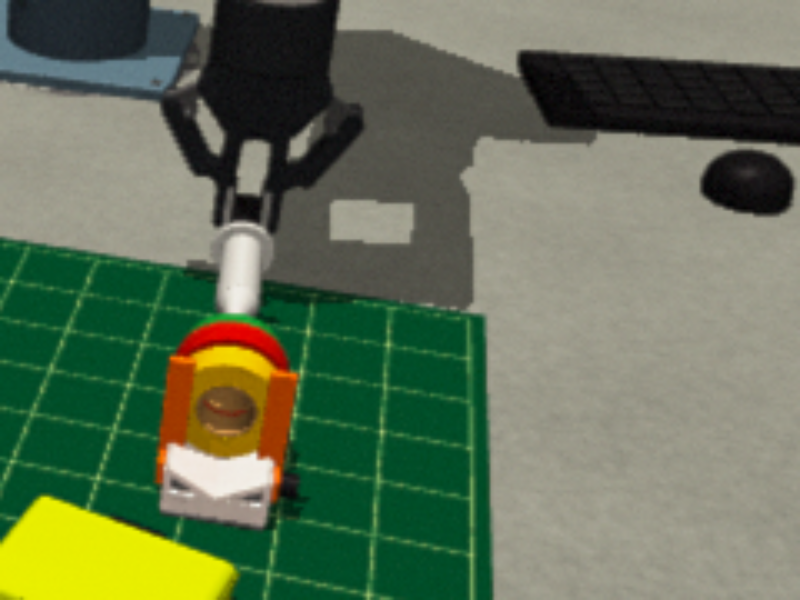

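The nose is in line with the bores to about 0.9 mm (top crop: nose at (307,460), green at (305,405)). In the scene view the cone passes behind the rolls as expected. I'll trim that offset and thread in, watching the force.

```bash
python3 -m crank '[{"twist":[0,0,-0.03],"travel":[0,-0.015,0],"gripper":255},{"twist":[0,0,0],"travel":[0.2,0,0],"gripper":255},{"twist":[0,0,0],"travel":[0.25,0,0],"gripper":255},{"twist":[0,0,0],"travel":[0.25,0,0],"gripper":255},{"twist":[0,0,0],"travel":[0.2,0,0],"gripper":255}]'; python3 -c "
from h import *
st()"
python3 -m crank '[{"twist":[0,0,0],"travel":[0.2,0,0],"gripper":255},{"twist":[0,0,0],"travel":[0.2,0,0],"gripper":255},{"twist":[0,0,0],"travel":[0.2,0,0],"gripper":255},{"twist":[0,0,0],"travel":[0.2,0,0],"gripper":255},{"twist":[0,0,0],"travel":[0.1,0,0],"gripper":255}]' >/dev/null; python3 -c "
from h import *
st()"
```

```text
t: 7.15
ee_pos: [0.4374, 0.2003, 0.0382]
eef_rot: [[0.998, 0.067, 0.001], [0.067, -0.998, 0.0], [0.001, -0.0, -1.0]]
ft_force: [1.0, 0.4, -1.3]
opening: 0.0159
grasp_force: 98.6
t 7.15 p [0.4374 0.2003 0.0382] yaw 3.84 tilt z [ 1.e-03  2.e-04 -1.e+00] F [ 1.01  0.42 -1.31] M [-0.021  0.088  0.001] op 0.0159 g 98.6
t 7.65 p [0.4728 0.2027 0.0382] yaw 3.84 tilt z [ 7.e-04  1.e-04 -1.e+00] F [-1.27 -0.31 -1.47] M [0.022 0.088 0.002] op 0.0161 g 98.6
```

```bash
python3 -m crank '[{"twist":[0,0,0],"travel":[0.2,0,0],"gripper":255},{"twist":[0,0,0],"travel":[0.2,0,0],"gripper":255},{"twist":[0,0,0],"travel":[0.2,0,0],"gripper":255},{"twist":[0,0,0],"travel":[0.2,0,0],"gripper":255},{"twist":[0,0,0],"travel":[0.1,0,0],"gripper":255}]' >/dev/null; python3 -c "
from h import *
st()"
python3 -m crank '[{"twist":[0,0,0],"travel":[0.1,0,0],"gripper":255},{"twist":[0,0,0],"travel":[0.1,0,0],"gripper":255},{"twist":[0,0,0],"travel":[0.05,0,0],"gripper":255},{"twist":[0,0,0],"travel":[0.05,0,0],"gripper":255},{"twist":[0,0,0],"travel":[0,0,0],"gripper":255}]' >/dev/null
python3 - <<'E'
from h import *
im,d=eyes.grab_frame('top');im2,_=eyes.grab_frame('scene');st()
cv2.imwrite('pics/mid.png',np.hstack([cv2.resize(im[200:320,130:230,::-1],(400,480)),cv2.resize(im2[200:320,370:470,::-1],(400,480))]))
E
```

```text
t 8.15 p [0.5087 0.2051 0.0382] yaw 3.83 tilt z [ 7.e-04  1.e-04 -1.e+00] F [ 0.39  0.04 -1.2 ] M [-0.007  0.087  0.035] op 0.0158 g 98.6
t 8.75 p [0.5196 0.2059 0.0382] yaw 3.85 tilt z [ 3.e-04  0.e+00 -1.e+00] F [ 0.19  0.11 -1.33] M [ 0.049 -0.02   0.025] op 0.016 g 98.7
```

View pics/mid.png

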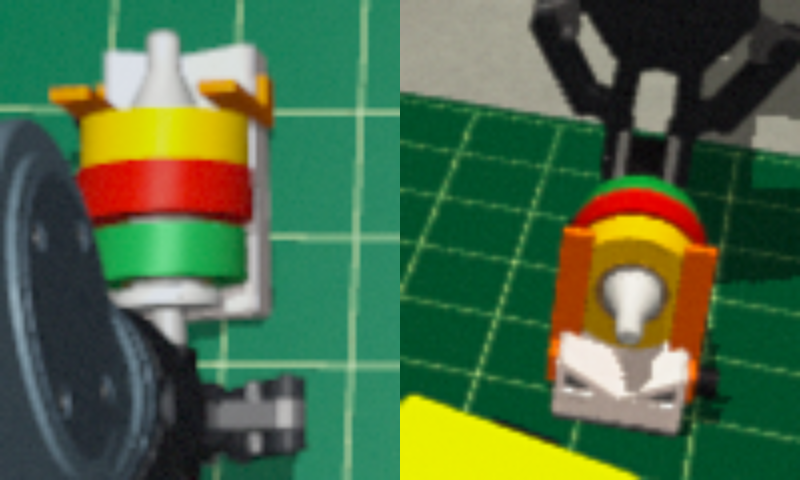

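All three rolls are on the barrel, and the flange is near green at (160,285). There's still a gap of about 4 mm between green and red, and a small one at the cheek. I'll creep in.

```bash
cat > f.py <<'E'
from h import *
s=readout.get_state();R=np.array(s['eef_rot']);print('Ftool',(R.T@np.array(s['ft_force'])).round(2),'M',(R.T@np.array(s['moment'])).round(3),'p',np.round(s['ee_pos'],4),'t',round(s['t'],2))
E
python3 -m crank '[{"twist":[0,0,0],"travel":[0.03,0,0],"gripper":255},{"twist":[0,0,0],"travel":[0.03,0,0],"gripper":255},{"twist":[0,0,0],"travel":[0.03,0,0],"gripper":255},{"twist":[0,0,0],"travel":[0,0,0],"gripper":255}]' >/dev/null; python3 f.py
python3 -m crank '[{"twist":[0,0,0],"travel":[0.01,0,0],"gripper":255},{"twist":[0,0,0],"travel":[0.01,0,0],"gripper":255},{"twist":[0,0,0],"travel":[0.01,0,0],"gripper":255}]' >/dev/null; python3 f.py
python3 -m crank '[{"twist":[0,0,0],"travel":[0.01,0,0],"gripper":255},{"twist":[0,0,0],"travel":[0.01,0,0],"gripper":255},{"twist":[0,0,0],"travel":[0,0,0],"gripper":255}]' >/dev/null; python3 f.py
```

```text
Ftool [ 0.31 -0.1   0.96] M [-0.019 -0.029 -0.026] p [0.5234 0.2061 0.0382] t 9.15
Ftool [-1.35  0.57  0.4 ] M [ 0.022 -0.134 -0.053] p [0.5243 0.2061 0.0381] t 9.45
Ftool [-1.12  0.32 -0.1 ] M [-0.034 -0.055  0.035] p [0.5252 0.2062 0.0381] t 9.75
```

```bash
python3 -m crank '[{"twist":[0,0,0],"travel":[0.01,0,0],"gripper":255},{"twist":[0,0,0],"travel":[0.01,0,0],"gripper":255},{"twist":[0,0,0],"travel":[0,0,0],"gripper":255}]' >/dev/null; python3 f.py
python3 -m crank '[{"twist":[0,0,0],"travel":[0.01,0,0],"gripper":255},{"twist":[0,0,0],"travel":[0.01,0,0],"gripper":255},{"twist":[0,0,0],"travel":[0,0,0],"gripper":255}]' >/dev/null; python3 f.py
python3 - <<'E'
from h import *
im,d=eyes.grab_frame('top')
cv2.imwrite('pics/mid2.png',cv2.resize(im[200:290,130:230,::-1],(800,600)))
E
```

```text
Ftool [-1.17 -0.29  0.29] M [-0.008 -0.085  0.002] p [0.526  0.2063 0.0381] t 10.05
Ftool [-0.65 -0.36  0.81] M [ 0.056 -0.133 -0.033] p [0.5268 0.2063 0.0381] t 10.35
```

View pics/mid2.png

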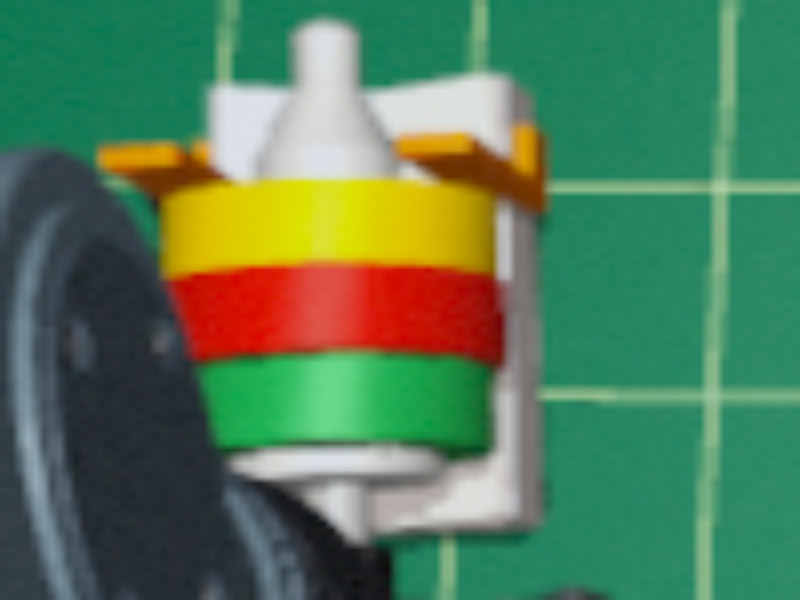

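The rolls are bunched, with yellow's far edge at y≈180 px and the cheek's face at about 165–185 px, so only a few mm remain. I'll take finer steps.

```bash
for i in 1; do :; done
python3 -m crank '[{"twist":[0,0,0],"travel":[0.01,0,0],"gripper":255},{"twist":[0,0,0],"travel":[0.01,0,0],"gripper":255},{"twist":[0,0,0],"travel":[0,0,0],"gripper":255}]' >/dev/null; python3 f.py
python3 -m crank '[{"twist":[0,0,0],"travel":[0.01,0,0],"gripper":255},{"twist":[0,0,0],"travel":[0,0,0],"gripper":255}]' >/dev/null; python3 f.py
```

```text
Ftool [-2.13 -0.47 -0.67] M [-0.023 -0.249  0.022] p [0.5274 0.2064 0.0381] t 10.7
Ftool [-1.93 -0.66 -0.6 ] M [ 0.016 -0.249  0.056] p [0.528  0.2064 0.0381] t 10.9
```

```bash
python3 -m crank '[{"twist":[0,0,0],"travel":[0.01,0,0],"gripper":255},{"twist":[0,0,0],"travel":[0,0,0],"gripper":255}]' >/dev/null; python3 f.py
```

```text
Ftool [-1.25 -0.07  0.3 ] M [ 0.02  -0.245  0.026] p [0.5284 0.2064 0.0381] t 11.1
```

```bash
python3 -m crank '[{"twist":[0,0,0],"travel":[0.01,0,0],"gripper":255},{"twist":[0,0,0],"travel":[0,0,0],"gripper":255}]' >/dev/null; python3 f.py
python3 -m crank '[{"twist":[0,0,0],"travel":[0.01,0,0],"gripper":255},{"twist":[0,0,0],"travel":[0,0,0],"gripper":255}]' >/dev/null; python3 f.py
```

```text
Ftool [-1.34  0.06 -0.2 ] M [ 0.02  -0.22  -0.055] p [0.5288 0.2065 0.0381] t 11.3
Ftool [-1.28 -0.44 -0.66] M [ 0.018 -0.151 -0.041] p [0.5292 0.2065 0.0381] t 11.5
```

```bash
python3 -m crank '[{"twist":[0,0,0],"travel":[0.01,0,0],"gripper":255},{"twist":[0,0,0],"travel":[0,0,0],"gripper":255}]' >/dev/null; python3 f.py
python3 -m crank '[{"twist":[0,0,0],"travel":[0.01,0,0],"gripper":255},{"twist":[0,0,0],"travel":[0,0,0],"gripper":255}]' >/dev/null; python3 f.py
```

```text
Ftool [-1.59  0.16 -0.39] M [-0.058 -0.217  0.011] p [0.5296 0.2065 0.0381] t 11.7
Ftool [-2.22 -0.31 -0.94] M [ 0.031 -0.205 -0.011] p [0.5299 0.2065 0.0381] t 11.9
```

```bash
python3 -m crank '[{"twist":[0,0,0],"travel":[0.01,0,0],"gripper":255},{"twist":[0,0,0],"travel":[0,0,0],"gripper":255}]' >/dev/null; python3 f.py
python3 -m crank '[{"twist":[0,0,0],"travel":[0.01,0,0],"gripper":255},{"twist":[0,0,0],"travel":[0,0,0],"gripper":255}]' >/dev/null; python3 f.py
```

```text
Ftool [-3.25 -0.24 -1.89] M [ 0.02  -0.48   0.032] p [0.5299 0.2066 0.0381] t 12.1
Ftool [-4.96 -0.75 -2.97] M [ 0.009 -0.693 -0.004] p [0.5299 0.2065 0.038 ] t 12.3
```

```bash
python3 -m crank '[{"twist":[0,0,0],"travel":[0.01,0,0],"gripper":255},{"twist":[0,0,0],"travel":[0,0,0],"gripper":255}]' >/dev/null; python3 f.py
python3 -m crank '[{"twist":[0,0,0],"travel":[0.01,0,0],"gripper":255},{"twist":[0,0,0],"travel":[0,0,0],"gripper":255}]' >/dev/null; python3 f.py
```

```text
Ftool [-7.62  0.5  -2.29] M [-0.016 -0.814 -0.003] p [0.5299 0.2066 0.038 ] t 12.5
Ftool [-6.73  0.22 -3.39] M [ 0.021 -0.972  0.04 ] p [0.5299 0.2066 0.038 ] t 12.7
```

```bash
python3 -m crank '[{"twist":[0,0,0],"travel":[0.01,0,0],"gripper":255},{"twist":[0,0,0],"travel":[0,0,0],"gripper":255}]' >/dev/null; python3 f.py
```

```text
Ftool [-7.24 -0.79 -5.21] M [ 0.06  -1.015  0.028] p [0.5299 0.2066 0.0379] t 12.9
```

In contact at about 7 N. I'll ease back to 5 N and hold.

```bash
python3 -m crank '[{"twist":[0,0,0],"travel":[-0.012,0,0],"gripper":255},{"twist":[0,0,0],"travel":[0,0,0],"gripper":255}]' >/dev/null; python3 f.py
python3 -m crank '[{"twist":[0,0,0],"travel":[0,0,0],"gripper":255}]' >/dev/null; python3 f.py
python3 -m crank '[{"twist":[0,0,0],"travel":[0,0,0],"gripper":255}]' >/dev/null; python3 f.py
```

```text
Ftool [-7.53 -0.98 -4.47] M [ 0.012 -0.913  0.048] p [0.5299 0.2066 0.038 ] t 13.1
Ftool [-7.52  0.55 -3.53] M [ 0.066 -0.851  0.01 ] p [0.5299 0.2066 0.0379] t 13.2
Ftool [-6.81 -1.54 -4.01] M [ 0.043 -0.929  0.029] p [0.5299 0.2066 0.0379] t 13.3
```

```bash
python3 -m crank '[{"twist":[0,0,0],"travel":[-0.012,0,0],"gripper":255},{"twist":[0,0,0],"travel":[0,0,0],"gripper":255}]' >/dev/null; python3 f.py
python3 -m crank '[{"twist":[0,0,0],"travel":[0,0,0],"gripper":255}]' >/dev/null; python3 f.py
python3 -m crank '[{"twist":[0,0,0],"travel":[0,0,0],"gripper":255}]' >/dev/null; python3 f.py
```

```text
Ftool [-5.95 -0.38 -3.01] M [ 0.025 -0.733  0.011] p [0.5299 0.2066 0.0379] t 13.5
Ftool [-5.37  0.02 -2.45] M [ 0.086 -0.73   0.004] p [0.5299 0.2066 0.0379] t 13.6
Ftool [-5.42 -1.12 -2.49] M [ 0.092 -0.72   0.065] p [0.5299 0.2066 0.038 ] t 13.7
```

```bash
python3 -m crank '[{"twist":[0,0,0],"travel":[-0.003,0,0],"gripper":255},{"twist":[0,0,0],"travel":[0,0,0],"gripper":255},{"twist":[0,0,0],"travel":[0,0,0],"gripper":255},{"twist":[0,0,0],"travel":[0,0,0],"gripper":255},{"twist":[0,0,0],"travel":[0,0,0],"gripper":255}]' >/dev/null; python3 f.py
python3 -m crank '[{"twist":[0,0,0],"travel":[0,0,0],"gripper":255},{"twist":[0,0,0],"travel":[0,0,0],"gripper":255},{"twist":[0,0,0],"travel":[0,0,0],"gripper":255},{"twist":[0,0,0],"travel":[0,0,0],"gripper":255},{"twist":[0,0,0],"travel":[0,0,0],"gripper":255}]' >/dev/null; python3 f.py
python3 -m crank '[{"twist":[0,0,0],"travel":[0,0,0],"gripper":255},{"twist":[0,0,0],"travel":[0,0,0],"gripper":255},{"twist":[0,0,0],"travel":[0,0,0],"gripper":255},{"twist":[0,0,0],"travel":[0,0,0],"gripper":255}]' >/dev/null; python3 f.py
```

```text
Ftool [-5.76  0.09 -2.14] M [ 0.032 -0.718  0.038] p [0.53   0.2066 0.038 ] t 14.2
Ftool [-4.75 -0.29 -2.77] M [ 0.004 -0.668 -0.018] p [0.5299 0.2066 0.038 ] t 14.7
Ftool [-5.78 -0.16 -3.28] M [ 0.057 -0.67   0.013] p [0.5299 0.2066 0.0379] t 15.1
```

```bash
python3 -m crank '[{"twist":[0,0,0],"travel":[-0.03,0,0],"gripper":255},{"twist":[0,0,0],"travel":[0,0,0],"gripper":255},{"twist":[0,0,0],"travel":[0,0,-0.03],"gripper":255},{"twist":[0,0.2,0],"travel":[0,0,-0.05],"gripper":255},{"twist":[0,0,0],"travel":[0,0,0],"gripper":255}]' 120 >/dev/null; python3 f.py
python3 -m crank '[{"twist":[0,0.2,0],"travel":[0,0,-0.05],"gripper":255},{"twist":[0,0.2,0],"travel":[0,0,-0.08],"gripper":255},{"twist":[0,0,0],"travel":[0,0,-0.1],"gripper":255},{"twist":[0,0,0],"travel":[0,0,-0.1],"gripper":255},{"twist":[0,0,0],"travel":[0,0,0],"gripper":255}]' >/dev/null; python3 f.py
python3 - <<'E'
from h import *
im,d=eyes.grab_frame('top');im2,_=eyes.grab_frame('scene');st()
cv2.imwrite('pics/mid3.png',np.hstack([cv2.resize(im[200:320,130:230,::-1],(400,480)),cv2.resize(im2[180:300,370:470,::-1],(400,480))]))
E
```

```text
Ftool [-0.32  0.1   2.98] M [-0.03  -0.197  0.017] p [0.5296 0.2065 0.0414] t 15.6
Ftool [-0.53  0.21  2.29] M [ 0.06  -0.355  0.02 ] p [0.5297 0.2066 0.0555] t 16.1
t 16.2 p [0.5294 0.2065 0.0548] yaw 3.85 tilt z [ 0.0529  0.0036 -0.9986] F [ 1.   -0.56 -3.77] M [-0.046  0.228 -0.045] op 0.0155 g 119.9
```

View pics/mid3.png

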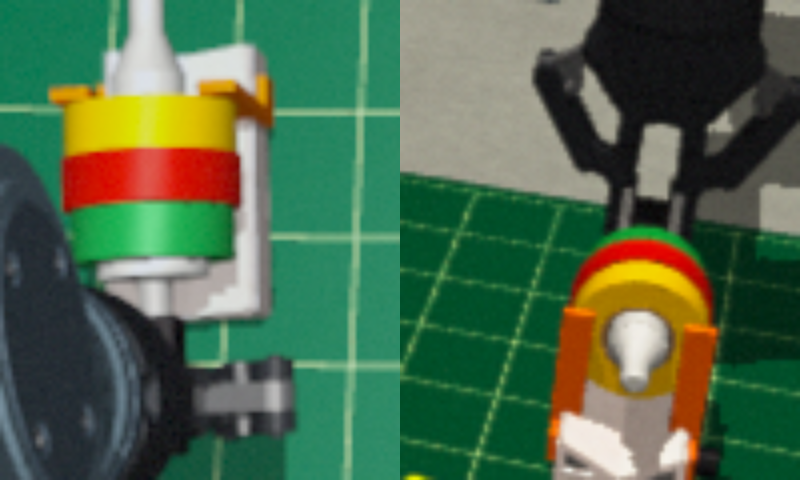

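The three rolls hang on the spindle clear of the trough and snug to the flange, and the nose passes between the uprights. Next I raise it and carry it over.

```bash
python3 -m crank '[{"twist":[0,0,0],"travel":[-0.02,0,-0.2],"gripper":255},{"twist":[0,0,0],"travel":[-0.03,0,-0.3],"gripper":255},{"twist":[0,0,0],"travel":[0,0,-0.4],"gripper":255},{"twist":[0,0,0],"travel":[0,0,-0.5],"gripper":255},{"twist":[0,0,0],"travel":[0,0,-0.5],"gripper":255}]' >/dev/null; python3 f.py
python3 -m crank '[{"twist":[0,0,0],"travel":[0,0,-0.5],"gripper":255},{"twist":[0,0,0],"travel":[0,0,-0.5],"gripper":255},{"twist":[0,0,0],"travel":[0,0,-0.4],"gripper":255},{"twist":[0,0,0],"travel":[0,0,-0.2],"gripper":255},{"twist":[0,0,0.41],"travel":[0,0,0],"gripper":255}]' >/dev/null; python3 -c "
from h import *
st();go(.509,-.2168,.2,1.83)"
```

```text
Ftool [-0.23 -0.2   2.84] M [ 0.025 -0.262 -0.016] p [0.5231 0.2061 0.1319] t 16.7
t 17.2 p [0.5205 0.2061 0.1964] yaw 1.77 tilt z [ 0.0557  0.0042 -0.9984] F [-0.11  0.17 -2.13] M [ 0.019  0.205 -0.05 ] op 0.0156 g 119.9
units [-0.609 10.557 -0.15 ] yaw 1.77 tw -0.011
```

```bash
python3 -m crank '[{"twist":[0,0,0],"travel":[-0.03,0.2,0],"gripper":255},{"twist":[0,0,0],"travel":[-0.03,0.4,0],"gripper":255},{"twist":[0,0,0],"travel":[-0.04,0.6,0],"gripper":255},{"twist":[0,0,0],"travel":[-0.04,0.7,0],"gripper":255},{"twist":[0,0,0],"travel":[-0.04,0.7,0],"gripper":255}]' >/dev/null
python3 -m crank '[{"twist":[0,0,0],"travel":[-0.04,0.8,0],"gripper":255},{"twist":[0,0,0],"travel":[-0.04,0.8,0],"gripper":255},{"twist":[0,0,0],"travel":[-0.04,0.8,0],"gripper":255},{"twist":[0,0,0],"travel":[-0.04,0.8,0],"gripper":255},{"twist":[0,0,0],"travel":[-0.04,0.8,0],"gripper":255}]' >/dev/null
python3 -m crank '[{"twist":[0,0,0],"travel":[-0.04,0.7,0],"gripper":255},{"twist":[0,0,0],"travel":[-0.04,0.7,0],"gripper":255},{"twist":[0,0,0],"travel":[-0.04,0.7,0],"gripper":255},{"twist":[0,0,0],"travel":[-0.04,0.6,0],"gripper":255},{"twist":[0,0,0],"travel":[-0.04,0.5,0],"gripper":255}]' >/dev/null
python3 -m crank '[{"twist":[0,0,0],"travel":[-0.02,0.4,0],"gripper":255},{"twist":[0,0,0],"travel":[0,0.25,0],"gripper":255},{"twist":[0,0,0],"travel":[0,0.1,0],"gripper":255},{"twist":[0,0,0],"travel":[0,0,0],"gripper":255},{"twist":[0,0,0],"travel":[0,0,0],"gripper":255}]' >/dev/null
python3 - <<'E'
from h import *
st();go(.509,-.2168,.2,1.83)
im,d=eyes.grab_frame('top');im2,_=eyes.grab_frame('scene');st()
np.savez('pics/top.npz',im=im,d=d)
cv2.imwrite('pics/disp.png',np.hstack([cv2.resize(im[190:330,380:520,::-1],(400,400)),cv2.resize(im2[150:290,160:300,::-1],(400,400))]))
E
```

```text
t 19.2 p [ 0.5091 -0.2159  0.1921] yaw 1.84 tilt z [ 0.0519  0.0042 -0.9986] F [ 0.39  0.01 -2.52] M [ 0.012  0.19  -0.046] op 0.0154 g 119.9
units [ 0.008  0.022 -0.198] yaw 1.84 tw 0.001
t 19.3 p [ 0.5091 -0.2158  0.1922] yaw 1.85 tilt z [ 0.0521  0.0039 -0.9986] F [-0.59 -0.72 -2.47] M [-0.026  0.195 -0.027] op 0.0157 g 119.9
```

View pics/disp.png

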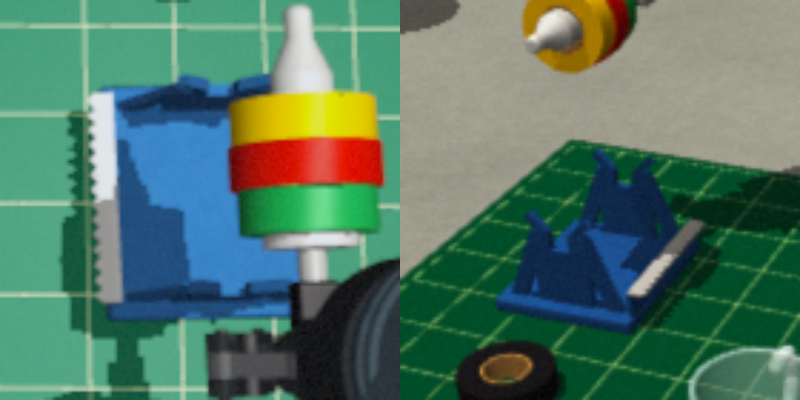

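```bash
python3 -m crank '[{"twist":[0,-0.2,0],"travel":[0,0.01,0.1],"gripper":255},{"twist":[0,-0.2,0],"travel":[0,0.01,0.3],"gripper":255},{"twist":[0,-0.2,0],"travel":[0,0,0.4],"gripper":255},{"twist":[0,0,0],"travel":[0,0,0.3],"gripper":255},{"twist":[0,0,0],"travel":[0,0,0.15],"gripper":255}]' >/dev/null
python3 -m crank '[{"twist":[0,0,0],"travel":[0,0,0],"gripper":255},{"twist":[0,0,0],"travel":[0,0,0],"gripper":255},{"twist":[0,0,0],"travel":[0,0,0],"gripper":255}]' >/dev/null
cat > m5.py <<'E'
from h import *
st();go(.509,-.2168,.0474,1.83)
s=readout.get_state();p=np.array(s['ee_pos']);R=np.array(s['eef_rot'])
c=cam('top');im,d=eyes.grab_frame('top')
vv,uu=np.mgrid[:480,:640];P=pts(c,uu,vv,d);hsv=cv2.cvtColor(im,cv2.COLOR_RGB2HSV);S=hsv[...,1].astype(int);V=hsv[...,2]
w=(d>0)&(S<80)&(V>100)&(P[...,2]>p[2]-.01)&(P[...,2]<p[2]+.06)&(abs(P[...,1]+.212)<.03)&(P[...,0]>.52)&(P[...,0]<.68)
Q=(P[w]-p)@R  # tool frame
print('n',w.sum(),'tip x',np.percentile(Q[:,0],99.5))
for a in np.arange(.03,.16,.006):
    k=(Q[:,0]>=a)&(Q[:,0]<a+.006)
    if k.sum()>4: print(a.round(3),k.sum(),'top z',(-np.percentile(Q[k,2],[10])).round(4),'y',Q[k,1].min().round(4),Q[k,1].max().round(4))
H=hsv[...,0].astype(int)
for n,m in(('green',(H>45)&(H<85)),('red',(H<6)|(H>174)),('yellow',(H>24)&(H<35))):
    q=(P[(d>0)&m&(S>130)&(P[...,2]>p[2]+.02)&(abs(P[...,1]+.212)<.05)]-p)@R
    print(n,len(q),np.percentile(q[:,0],[2,50,98]).round(4))
E
python3 m5.py
```

```text
t 20.1 p [ 0.5104 -0.2177  0.1428] yaw 1.79 tilt z [ 0.0011  0.0011 -1.    ] F [-0.    0.09 -4.36] M [-0.038  0.236  0.043] op 0.0158 g 119.9
units [-0.036 -0.021  2.386] yaw 1.79 tw -0.007
n 648 tip x 0.14885794011532427
0.03 28 top z [0.0192] y -0.0072 0.0031
0.036 45 top z [0.0191] y -0.0074 0.004
0.042 89 top z [0.0303] y -0.0203 0.0168
0.048 120 top z [0.0323] y -0.0207 0.0186
0.108 22 top z [0.0259] y -0.0121 0.009
0.114 92 top z [0.0252] y -0.0148 0.0095
0.12 69 top z [0.0241] y -0.0132 0.0088
0.126 55 top z [0.0217] y -0.0106 0.0083
0.132 43 top z [0.0198] y -0.0077 0.0043
0.138 40 top z [0.0184] y -0.0074 0.0034
0.144 35 top z [0.0179] y -0.007 0.0031
green 622 [0.0523 0.0613 0.0706]
red 637 [0.0723 0.0807 0.0891]
yellow 595 [0.0913 0.1001 0.1088]
```

```bash
python3 -m crank '[{"twist":[0,0.06,0],"travel":[-0.02,-0.01,0.3],"gripper":255},{"twist":[0,0,0],"travel":[0,0,0.5],"gripper":255},{"twist":[0,0,0],"travel":[0,0,0.4],"gripper":255},{"twist":[0,0,0],"travel":[0,0,0.25],"gripper":255},{"twist":[0,0,0],"travel":[0,0,0.05],"gripper":255}]' >/dev/null
python3 -m crank '[{"twist":[0,0,0],"travel":[0,0,0],"gripper":255},{"twist":[0,0,0],"travel":[0,0,0],"gripper":255},{"twist":[0,0,0],"travel":[0,0,0],"gripper":255}]' >/dev/null;python3 -c "
from h import *
st();go(.509,-.2168,.0474,1.83)"
python3 -m crank '[{"twist":[0,0,0],"travel":[0,0,0],"gripper":255},{"twist":[0,0,0],"travel":[0,0,0],"gripper":255}]' >/dev/null;python3 -c "
from h import *
st();go(.509,-.2168,.0474,1.83)"
```

```text
t 20.95 p [ 0.5101 -0.2173  0.0831] yaw 1.8 tilt z [ 0.0066  0.001  -1.    ] F [-0.47 -0.17 -3.27] M [-0.006  0.232  0.038] op 0.0158 g 119.9
units [-0.032 -0.012  0.892] yaw 1.8 tw -0.006
t 21.15 p [ 0.5096 -0.217   0.0826] yaw 1.8 tilt z [ 0.0057  0.0016 -1.    ] F [-0.15 -0.45 -2.86] M [ 0.003  0.194 -0.016] op 0.0156 g 119.9
units [-0.021 -0.004  0.879] yaw 1.8 tw -0.006
```

```bash
python3 -m crank '[{"twist":[0,0,0],"travel":[-0.02,-0.005,0.15],"gripper":255},{"twist":[0,0,0],"travel":[0,0,0.15],"gripper":255},{"twist":[0,0,0],"travel":[0,0,0.15],"gripper":255},{"twist":[0,0,0],"travel":[0,0,0.1],"gripper":255},{"twist":[0,0,0],"travel":[0,0,0],"gripper":255}]' >/dev/null;python3 f.py
python3 -m crank '[{"twist":[0,0,0],"travel":[0,0,0.06],"gripper":255},{"twist":[0,0,0],"travel":[0,0,0.06],"gripper":255},{"twist":[0,0,0],"travel":[0,0,0.06],"gripper":255},{"twist":[0,0,0],"travel":[0,0,0],"gripper":255},{"twist":[0,0,0],"travel":[0,0,0],"gripper":255}]' >/dev/null;python3 f.py
```

```text
Ftool [ 0.5  -0.    3.22] M [ 0.031 -0.196 -0.045] p [ 0.5082 -0.2163  0.0591] t 21.65
Ftool [-0.5  -0.51  2.6 ] M [ 0.002 -0.229  0.004] p [ 0.5088 -0.2166  0.053 ] t 22.15
```

```bash
python3 -m crank '[{"twist":[0,0,0],"travel":[0,0,0.03],"gripper":255},{"twist":[0,0,0],"travel":[0,0,0.03],"gripper":255},{"twist":[0,0,0],"travel":[0,0,0],"gripper":255},{"twist":[0,0,0],"travel":[0,0,0],"gripper":255}]' >/dev/null;python3 f.py
python3 -m crank '[{"twist":[0,0,0],"travel":[0,0,0.02],"gripper":255},{"twist":[0,0,0],"travel":[0,0,0.01],"gripper":255},{"twist":[0,0,0],"travel":[0,0,0],"gripper":255},{"twist":[0,0,0],"travel":[0,0,0],"gripper":255}]' >/dev/null;python3 f.py
python3 -m crank '[{"twist":[0,0,0],"travel":[0,0,0.01],"gripper":255},{"twist":[0,0,0],"travel":[0,0,0.01],"gripper":255},{"twist":[0,0,0],"travel":[0,0,0],"gripper":255}]' >/dev/null;python3 f.py
```

```text
Ftool [-0.38 -0.65  2.34] M [ 0.009 -0.175 -0.001] p [ 0.5088 -0.2166  0.0505] t 22.55
Ftool [-0.7   0.08  3.27] M [ 0.003 -0.156 -0.034] p [ 0.5088 -0.2166  0.0493] t 22.95
Ftool [-0.07 -0.03  3.1 ] M [ 0.024 -0.277  0.055] p [ 0.5088 -0.2166  0.0485] t 23.25
```

```bash
python3 -m crank '[{"twist":[0,0,0],"travel":[0,0,0.01],"gripper":255},{"twist":[0,0,0],"travel":[0,0,0.01],"gripper":255},{"twist":[0,0,0],"travel":[0,0,0],"gripper":255}]' >/dev/null;python3 f.py
python3 -m crank '[{"twist":[0,0,0],"travel":[0,0,0.01],"gripper":255},{"twist":[0,0,0],"travel":[0,0,0],"gripper":255}]' >/dev/null;python3 f.py
```

```text
Ftool [-0.05 -0.37  1.24] M [ 0.009 -0.221  0.014] p [ 0.5089 -0.2167  0.0479] t 23.55
Ftool [-0.26 -0.77 -1.25] M [ 0.097 -0.221 -0.069] p [ 0.5089 -0.2167  0.0477] t 23.75
```

```bash
python3 -m crank '[{"twist":[0,0,0],"travel":[0,0,0.01],"gripper":255},{"twist":[0,0,0],"travel":[0,0,0],"gripper":255}]' >/dev/null;python3 f.py
```

```text
Ftool [-2.04 -0.61 -5.4 ] M [ 0.211 -0.221  0.025] p [ 0.509  -0.2167  0.0475] t 23.95
```

```bash
python3 -m crank '[{"twist":[0,-0.03,0],"travel":[0,0,-0.01],"gripper":255},{"twist":[0,-0.03,0],"travel":[0,0,0],"gripper":255},{"twist":[0,0,0],"travel":[0,0,0],"gripper":255}]' >/dev/null;python3 f.py
python3 -m crank '[{"twist":[0,-0.03,0],"travel":[0,0,0],"gripper":255},{"twist":[0,-0.03,0],"travel":[0,0,0],"gripper":255},{"twist":[0,0,0],"travel":[0,0,0],"gripper":255}]' >/dev/null;python3 f.py
```

```text
Ftool [-2.18 -0.74 -5.73] M [ 0.147 -0.209 -0.061] p [ 0.509  -0.2168  0.0477] t 24.25
Ftool [-2.63 -1.27 -6.73] M [ 0.195 -0.28  -0.012] p [ 0.5091 -0.2168  0.0478] t 24.55
```

```bash
python3 -m crank '[{"twist":[0,0,0],"travel":[0,0,0],"gripper":255},{"twist":[0,0,0],"travel":[0,0,0],"gripper":255},{"twist":[0,0,0],"travel":[0,0,0],"gripper":255}]' 20 >/dev/null;python3 f.py
python3 -m crank '[{"twist":[0,0,0],"travel":[0,0,0],"gripper":190},{"twist":[0,0,0],"travel":[0,0,0],"gripper":170},{"twist":[0,0,0],"travel":[0,0,0],"gripper":130},{"twist":[0,0,0],"travel":[0,0,0],"gripper":60},{"twist":[0,0,0],"travel":[0,0,0],"gripper":0}]' >/dev/null
python3 -m crank '[{"twist":[0,0,0],"travel":[0,0,0],"gripper":0},{"twist":[0,0,0],"travel":[0,0,0],"gripper":0},{"twist":[0,0,0],"travel":[0,0,0],"gripper":0},{"twist":[0,0,0],"travel":[0,0,0],"gripper":0}]' >/dev/null;python3 -c "
from h import *
st()"
```

```text
Ftool [-2.81 -0.51 -5.99] M [ 0.21  -0.324  0.022] p [ 0.5091 -0.2168  0.0478] t 24.85
t 25.75 p [ 0.5088 -0.2166  0.0474] yaw 1.8 tilt z [-0.0053  0.0017 -1.    ] F [-0.45  0.23  0.74] M [-0.022  0.016  0.035] op 0.0854 g 0.0
```

Released. I'll back the arm up and away, then check the seating numerically.

```bash
python3 -m crank '[{"twist":[0,0,0],"travel":[0,0,-0.2],"gripper":0},{"twist":[0,0,0],"travel":[0,0,-0.6],"gripper":0},{"twist":[0,0,0],"travel":[0,0,-0.9],"gripper":0},{"twist":[0,0,0],"travel":[0,0,-0.9],"gripper":0},{"twist":[0,0,0],"travel":[-0.3,0,-0.8],"gripper":0}]' >/dev/null
python3 -m crank '[{"twist":[0,0,0],"travel":[-0.9,0,-0.3],"gripper":0},{"twist":[0,0,0],"travel":[-0.9,0,0],"gripper":0},{"twist":[0,0,0],"travel":[-0.8,0,0],"gripper":0},{"twist":[0,0,0],"travel":[0,0,0],"gripper":0},{"twist":[0,0,0],"travel":[0,0,0],"gripper":0}]' >/dev/null
python3 - <<'E'
from h import *
st();im,d=eyes.grab_frame('top');c=cam('top');old=np.array(cv2.imread('pics/top1.png')[...,::-1])
vv,uu=np.mgrid[:480,:640];P=pts(c,uu,vv,d);hsv=cv2.cvtColor(im,cv2.COLOR_RGB2HSV);H,S,V=[hsv[...,i].astype(int) for i in range(3)]
o=np.array([.559,-.2152,0]);a=np.radians(1.83);T=np.array([[np.cos(a),-np.sin(a),0],[np.sin(a),np.cos(a),0],[0,0,1]])
Q=(P-o)@T; near=(d>0)&(abs(Q[...,1])<.045)
w=near&(S<80)&(V>100)&(Q[...,2]>.055)&(abs(Q[...,1])<.03)&(Q[...,0]>-.03)
q=Q[w];print('tip',np.percentile(q[:,0],99.5))
for lo in np.arange(-.024,.11,.008):
    k=(q[:,0]>=lo)&(q[:,0]<lo+.008)
    if k.sum()>4: print(lo.round(3),k.sum(),'top',np.percentile(q[k,2],90).round(4),'ymid',((q[k,1].min()+q[k,1].max())/2).round(4))
for n,m in(('green',(H>45)&(H<85)),('red',(H<6)|(H>174)),('yellow',(H>24)&(H<35))):
    k=Q[near&m&(S>130)&(Q[...,2]>.07)];print(n,len(k),np.percentile(k[:,0],[2,50,98]).round(4),'top',np.percentile(k[:,2],95).round(4))
df=np.abs(im.astype(int)-old).sum(-1)>90
for n,(x0,x1,y0,y1) in dict(mug=(285,350,95,185),driver=(310,345,270,380),case=(160,250,125,195),black=(415,470,140,195)).items(): print(n,df[y0:y1,x0:x1].sum())
E
```

```text
t 26.75 p [ 0.3938 -0.2209  0.1969] yaw 1.73 tilt z [-3.6e-03  5.0e-04 -1.0e+00] F [-0.08 -0.15 -0.15] M [-0.005 -0.022  0.02 ] op 0.0856 g 0.0
tip 0.09960561736322536
-0.024 9 top 0.0669 ymid 0.0012
-0.016 41 top 0.0677 ymid 0.0013
-0.008 116 top 0.0804 ymid 0.0024
0.0 52 top 0.0819 ymid 0.0018
0.048 5 top 0.0743 ymid -0.0261
0.056 22 top 0.0742 ymid -0.0079
0.064 98 top 0.0739 ymid 0.0021
0.072 67 top 0.0721 ymid 0.0019
0.08 46 top 0.0678 ymid 0.001
0.088 44 top 0.0675 ymid 0.0032
0.096 19 top 0.0668 ymid 0.003
green 492 [-0.1309  0.0114  0.0206] top 0.0892
red 487 [0.0224 0.0309 0.0394] top 0.0915
yellow 469 [0.0411 0.05   0.0586] top 0.0901
mug 0
driver 0
case 0
black 0
```

The journal tops read 67.7 and 67.5 mm against the 68 mm expected. The spindle is level and home, the rolls are snug, and the bystanders haven't moved.

```bash
python3 -c "
from plant import close_job
print(close_job())"
```

```text
the job is handed in; nothing more can be done
None
```

The job is handed in at about 27 s of robot time: the spindle, loaded with all three rolls snug to the flange, lies level and home in both slots and is released. The bunching push was held near 5 N for over a second (highest reading 7.6 N), and the mug, screwdriver, case and black roll did not move.

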